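# Turn the card spinner to its refill basket

## Task

Turn the counter-top card spinner so that its empty pocket squarely faces the middle of the basket of spare cards, ready for refilling: with a fingertip, gently push one of its bare wire arms round, and leave the spinner standing still there. Do not grip the spinner, lift its head, fling it round or press on its pockets and cards, and leave the basket and everything else on the counter where it stands.

Things in the scene. Friction and masses are not known exactly. Their poses are not given: they have to be found in the camera images.
- spinner_foot: white round foot (150 mm across) of the counter-top card spinner, screwed to the counter, never moves in a run; origin on the spinner's vertical axis, at counter height.
- hub (a point): point on the spinner's axis at arm height, 170 mm above the counter, in the middle of the hub (20 mm radius, top at 181 mm) of the turning head. Four bare white wire arms stand out from it level at right angles, 8 mm thick, to 16 mm ball ends 147 mm from the axis; push these. x axis along the empty pocket's arm. Under each arm hangs a card pocket, all below 143 mm beyond 75 mm from the axis
- spinner (a joint): turn of the spinner's head about its vertical axis, rad, counter-clockwise seen from above is positive; at 0 the empty pocket's arm points along world +x. No stop within a turn either way. Stiff turning friction of 0.1 N m (about 1 N at the arm's end): it stays where it is left and does not coast
- sleeve (a joint): how far the turning head has been lifted up its post, m; 0 = sitting down as it should. It is held down only by its weight (5 to 9 N) and comes up if pulled
- pocket_empty: the one empty pocket of the spinner: only a white wire frame with no cards in it, 76 mm wide, 68 to 100 mm from the axis, 38 to 132 mm above the counter, hung on one wire. Its origin is on the spinner's axis at counter height (not at the wire frame); its x axis points level outwards along its arm, in the direction that the pocket faces; z up
- basket: open light-wood basket of spare cards, 100 x 130 mm, 60 mm high, its cards standing up to 106 mm; loose, left or right of the spinner; origin at the centre of its underside, x along its 100 mm side
- pocket_a: full card pocket, a quarter turn counter-clockwise from the empty one: wire frame with a 22 mm thick stack of cards, 66 mm wide; origin on the spinner's axis at counter height, x axis level outwards along its arm
- pocket_b: full card pocket, straight across the hub from the empty one: wire frame with a 22 mm thick stack of cards, 66 mm wide; origin on the spinner's axis at counter height, x axis level outwards along its arm
- pocket_c: full card pocket, a quarter turn clockwise from the empty one: wire frame with a 22 mm thick stack of cards, 66 mm wide; origin on the spinner's axis at counter height, x axis level outwards along its arm
- gift_box: bystander: closed square cardboard gift box with crossed ribbons, 105 x 105 x 60 mm, loose; origin at the centre of its underside; it stands across the spinner from the basket (the two may swap sides)
- tape_roll: bystander: roll of clear tape lying flat, 48 mm across, 18 mm high, loose, beside the spinner; origin at the centre of its underside
- ink_stamp: bystander: wooden rubber-stamp handle standing upright, 36 mm across, 58 mm high, loose, beside the spinner; origin at the centre of its underside
- pen_mug: bystander: white mug with pens, 70 mm across, 95 mm high, pens up to 150 mm, loose; origin at the centre of its underside
- counter_bell: bystander: steel counter bell, 72 mm across, 56 mm high, loose; origin at the centre of its underside
- stapler: bystander: black stapler, 130 x 30 x 46 mm, loose; origin at the centre of its underside
- sticker_jar: bystander: small glass jar with steel lid, 64 mm across, 75 mm high, loose; origin at the centre of its underside

How it is judged:
At the end, for the whole second after the job is handed in: The line straight out from the spinner's axis through the empty pocket's arm passes within 35 mm of the basket's centre, on the basket's side; the spinner is at rest with its head down on the post; basket and bystanders within 15 mm of where they stood (x of basket in the frame of pocket_empty above 0.1 m and y of basket in the frame of pocket_empty between -0.035 and 0.035 m and velocity of joint spinner between -0.05 and 0.05 rad/s and value of joint sleeve below 0.002 m and distance of each of basket, gift_box, tape_roll, ink_stamp, pen_mug, counter_bell, stapler, sticker_jar from where it was at the start of the episode below 0.015 m); the robot touches nothing.
It fails at once if the spinner's head is lifted more than 4 mm (value of joint sleeve above 0.004 m).
It fails at once if the fingers grip or press the spinner with more than 18 N (contact force between the fingers and spinner above 18 N).
It fails at once if a pocket or its cards is pressed with more than 3 N (contact force between any of the fingers, the arm and pocket_a above 3 N or contact force between any of the fingers, the arm and pocket_b above 3 N or contact force between any of the fingers, the arm and pocket_c above 3 N or contact force between any of the fingers, the arm and pocket_empty above 3 N).
It fails at once if the spinner is flung round faster than 3 rad/s (velocity of joint spinner above 3 rad/s or velocity of joint spinner below -3 rad/s).
It fails at once if the basket or a bystander is pushed, lifted or tipped (moved over 15 mm or tilted over 0.3 rad) (distance of any of basket, gift_box, tape_roll, ink_stamp, pen_mug, counter_bell, stapler, sticker_jar from where it was at the start of the episode above 0.015 m or angle between any of basket, gift_box, tape_roll, ink_stamp, pen_mug, counter_bell, stapler, sticker_jar's own z axis and vertical above 0.3 rad).
It also fails if it takes over 48 s, if anything falls off the work surface, if the arm or the gripper's body presses on something with over 40 N, if the wrist force passes 120 N, or if a joint passes its speed limit or range.

## Robot

A 6-joint arm with a two-finger parallel gripper is mounted at the origin on the work surface. World frame = base frame: x ahead of the robot, y to its left, z up, the work surface at z = 0. Lengths are in m, angles in rad, forces in N, time in s.
With the tool pointing down it reaches from about 0.3 to 0.775 m from the base axis. Payload 14.6 kg.
Tool frame: the origin (TCP) lies on the centre line of the jaws, within the pads' length; the fingertips stand 14 mm ahead of it and the grasp point (between the pads) lies 5 mm behind it; z points along the fingers, y is the line along which they close (so a half turn about z gives the same grasp; the last joint's range is limited). The gripper opens to 85 mm and grips with 20 to 120 N. Pads are 22 mm wide; open, the fingers measure 114 mm over their backs; the gripper's body (76 mm by 85 mm) begins 54 mm behind the grasp point. The pads swing forward as they close: fully open they stand 13 mm farther back than shut.
Start: joints at [-1.339, 0.3, 1.521, -0, 1.321, -0.067], TCP at [0.162, -0.526, 0.245] pointing down, gripper open.
Joint ranges: [-3.03, 3.03], [-0.79, 2.21], [0.23, 2.52], [-1.04, 4.18], [0, 3.07], [-2.55, 2.55]. Speed limits (rad/s): [2.22, 2.22, 2.57, 3.14, 3.14, 3.14].

## Interface

Orientations are given as a unit quaternion [w, x, y, z].
In Python, from rig import env gives the robot as it stands. The module is installed in compiled form; this text tells all that it offers.
- The arm moves only by the tool step_arm, never from a script. Its argument "targets" is a list that holds one entry, the list of rows, each a list of 7 numbers: the shift along the world's x, y, z in mm, then the turn, a rotation vector about the world's x, y, z in degrees, then the finger opening in mm, from 0 to 85.4. A call has 1 to 12 rows; each row shifts and turns the commanded pose from where the row before left it; what a row does not reach is not made up. A row lasts 1/10 s, in which the tool goes at most 50 mm and 8.59 degrees, less where a joint would pass 70% of its speed; a pose out of reach is approached as far as the arm can. A call with a gripper value outside its range is refused whole. The fingers move at their own pace and stop on an object; the grip force is fixed at half the most. Time passes only in rows, so rows that do not move let the fingers close. It gives the time, the measured TCP pose, the force, the opening and the grip force at its end, in the units of the state.
- env.read_state(): the state, without advancing time (a new reading comes with each control period).
- env.read_camera(name): name is "side" or "top"; returns a dict with "img" (384x512x3 uint8, red, green, blue), "range_z" (384x512 float32, m along the optical axis (not along the pixel's ray), 0 where there is no reading), "K" (3x3 intrinsics, pixels), "D" ([k1, k2, p1, p2, k3] as OpenCV has them; the pictures are not rectified), "T" (4x4, takes a point from camera to world coordinates). Camera axes: x right, y down, z forward; pixel columns grow to the right and rows downward; lengths in m; the calibration is good to about 2 mm. A picture is of the moment at which its call begins.
- env.sign_off(): hands the job in; it is judged then, once.
Trained networks look in a picture, given as the dict that the camera call returned (one of the last four; its "shot" number tells which), for a name from the list of things; names that differ only in an ending like _2 or _b are one class to them, and where a whole thing is asked for, a point or a joint stands for the part that bears it (a point fixed in the world has none). Each returns a list of dicts, best first, with "p" (0 to 1); they miss things now and then, are a little off and sometimes report something else, mostly with a low value. They report only what shows in the picture. A call takes as long as a camera call.
- env.look_for(picture, thing): "centre" ([column, row] as shares, 0 to 1, of the picture: columns of its width, rows of its height, amid what is visible of it).
- env.regions_of(picture, thing): "pixels" (384x512 bool, what is visible of it) and "centre" ([column, row] as shares, 0 to 1, of the picture: columns of its width, rows of its height, amid what is visible of it).
The state is a dict: "t": time; "qpos": joint angles; "joint_velocities": joint speeds; "joint_torque": joint torques, N m; "tool_pos": TCP position; "ee_rot": TCP orientation; "wrist_force": force on the tool from outside, world axes, zero at the start; "moment": the same for the moment, N m; "opening": opening from 0.0 (shut) to 1.0 (fully open); "grip_force": force on a finger pad.
Only numpy, scipy, OpenCV 4.12 (cv2) and the standard library are available. Lean on these libraries where they do the work, as an engineer would, in place of code of your own. Each camera call takes 0.05 s, during which the arm holds its last target. There are 200 camera calls.

## Working session

There is one attempt and no reset: what is moved stays moved. The work goes in short steps, Python scripts to look and compute and a tool call to move; the robot and the scene stay as the last step left them, time stands still between calls to the robot, and variables do not carry over. Pictures are saved under pics/ and viewed, at most 10 in all, crops included, and the job is handed in when it is done.

Besides the shell and the picture viewer there is one more tool, called after "Emit:" as a command line: name --argument value ..., lists and objects as JSON in quotes. step_arm: Moves the arm, as the interface text tells. Its arguments: {"type":"object","properties":{"targets":{"type":"array","items":{"type":"array","items":{"type":"array","items":{"type":"number"}}}}},"required":["targets"]}

```bash
mkdir -p pics; cat > h.py <<'E'
from rig import env
import numpy as np, cv2
def pts(p):
    K,D,T=map(np.array,(p['K'],p['D'],p['T'])); z=p['range_z']
    v,u=np.mgrid[:384,:512]; 
    n=cv2.undistortPoints(np.stack([u,v],-1).reshape(-1,1,2).astype(np.float64),K,D).reshape(384,512,2)
    c=np.stack([n[...,0]*z,n[...,1]*z,z],-1)
    return c@T[:3,:3].T+T[:3,3]
E
python3 - <<'E'
from h import *
for n in ('top','side'):
    p=env.read_camera(n); W=pts(p)
    cv2.imwrite(f'pics/{n}0.png',cv2.resize(p['img'][...,::-1],(800,600)))
    np.savez(f'{n}0.npz',W=W,img=p['img'],z=p['range_z'])
    print(n,np.array(p['T']).round(3).tolist())
    for t in 'spinner_foot hub pocket_empty basket pocket_a gift_box tape_roll ink_stamp pen_mug counter_bell stapler sticker_jar'.split():
        for r in env.regions_of(p,t)[:4 if t=='pocket_a' else 2]:
            m=r['pixels']&(p['range_z']>0)
            if m.sum(): print(t,round(r['p'],2),np.round(np.array(r['centre'])*[800,600]),m.sum(),np.median(W[m],0).round(3),np.percentile(W[m],2,0).round(3),np.percentile(W[m],98,0).round(3))
E
```

```text
top [[-0.022, -0.973, 0.228, 0.356], [-1.0, 0.021, -0.003, 0.011], [-0.002, -0.228, -0.974, 1.218], [0.0, 0.0, 0.0, 1.0]]
spinner_foot 0.74 [445. 350.] 4715 [ 0.544 -0.058  0.079] [ 0.45  -0.16   0.002] [0.657 0.043 0.182]
pocket_empty 0.75 [426. 299.] 382 [ 0.63  -0.031  0.044] [ 0.605 -0.073 -0.003] [0.665 0.003 0.134]
basket 0.91 [618. 373.] 2657 [ 0.498 -0.326  0.061] [ 0.436 -0.389  0.001] [ 0.568 -0.26   0.108]
pocket_a 0.83 [398. 364.] 414 [0.513 0.019 0.139] [ 0.492 -0.001  0.001] [0.558 0.042 0.146]
pocket_a 0.77 [461. 397.] 472 [ 0.469 -0.074  0.139] [ 0.45  -0.114  0.01 ] [ 0.495 -0.047  0.146]
pocket_a 0.69 [457. 348.] 2817 [ 0.544 -0.067  0.143] [ 0.429 -0.188 -0.   ] [0.672 0.045 0.183]
pocket_a 0.68 [494. 334.] 585 [ 0.566 -0.132  0.131] [ 0.537 -0.161 -0.001] [ 0.611 -0.111  0.147]
tape_roll 0.6 [441. 239.] 190 [ 0.737 -0.05   0.017] [ 0.714 -0.07   0.001] [ 0.759 -0.028  0.023]
ink_stamp 0.64 [393. 439.] 178 [0.42  0.027 0.017] [ 0.406  0.01  -0.001] [0.438 0.045 0.059]
ink_stamp 0.16 [397. 366.] 490 [0.516 0.019 0.139] [ 0.492 -0.003  0.001] [0.56  0.044 0.147]
pen_
[... 1644 characters left out ...]
2] [ 0.568 -0.256  0.104]
ink_stamp 0.63 [495. 421.] 259 [0.42  0.035 0.017] [0.407 0.017 0.001] [0.437 0.046 0.056]
ink_stamp 0.62 [461. 245.] 240 [ 0.7   -0.285  0.07 ] [ 0.677 -0.325  0.036] [ 0.723 -0.272  0.077]
pen_mug 0.93 [215. 416.] 1683 [0.692 0.308 0.07 ] [0.675 0.27  0.004] [0.74  0.335 0.14 ]
pen_mug 0.54 [478. 297.] 578 [ 0.559 -0.131  0.086] [ 0.538 -0.181  0.   ] [ 0.597 -0.119  0.144]
counter_bell 0.92 [389. 294.] 392 [ 0.742 -0.129  0.025] [ 0.723 -0.163  0.001] [ 0.775 -0.111  0.047]
stapler 0.8 [264. 385.] 965 [0.726 0.187 0.033] [ 0.671  0.165 -0.   ] [0.793 0.197 0.047]
sticker_jar 0.82 [459. 246.] 283 [ 0.702 -0.285  0.07 ] [ 0.609 -0.331  0.028] [ 0.728 -0.135  0.143]
```

View pics/top0.png

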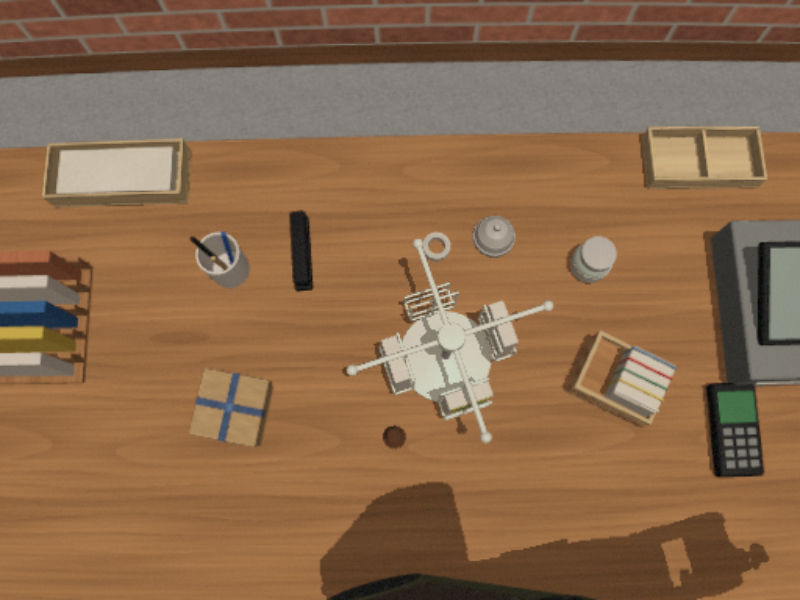

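```bash
cat > m.py <<'E'
import numpy as np, cv2
def spin(Ws):
    P=np.concatenate([W.reshape(-1,3) for W in Ws])
    near=(np.abs(P[:,0]-.545)<.2)&(np.abs(P[:,1]+.055)<.2)
    hubp=P[near&(P[:,2]>.177)&(P[:,2]<.187)&(np.hypot(P[:,0]-.545,P[:,1]+.055)<.04)]
    A=P[near&(P[:,2]>.158)&(P[:,2]<.187)][:,:2]
    A=A[np.hypot(A[:,0]-.545,A[:,1]+.055)<.165]
    from scipy.optimize import minimize
    def f(x):
        d=A-x[:2]; c,s=np.cos(x[2]),np.sin(x[2])
        a=np.abs(d@[c,s]);b=np.abs(d@[-s,c])
        return np.minimum(np.minimum(a,b),.012).mean()
    best=min((minimize(f,[.545,-.055,t],method='Nelder-Mead',options=dict(xatol=1e-5,fatol=1e-8)) for t in np.radians(np.arange(0,90,10))),key=lambda r:r.fun)
    return best.x,best.fun,len(A),len(hubp),np.median(hubp,0)
E
python3 - <<'E'
from m import *
for ns in (['top'],['side'],['top','side']):
    x,fu,n,h,hp=spin([np.load(k+'0.npz')['W'] for k in ns]); print(ns,x[:2].round(4),np.degrees(x[2])%90,fu,n,h,hp)
for k in ('top','side'):
    W=np.load(k+'0.npz')['W'].reshape(-1,3)
    b=W[(abs(W[:,0]-.5)<.1)&(abs(W[:,1]+.32)<.1)&(W[:,2]>.045)&(W[:,2]<.064)]
    print(k,cv2.minAreaRect((b[:,:2]*1000).astype(np.float32)))
E
```

```text
['top'] [ 0.5505 -0.0575] 17.165250141085394 0.00287103881109115 1199 252 [ 0.55060964 -0.05684331  0.18126471]
['side'] [ 0.5513 -0.0545] 17.132537549763416 0.002928482473565873 909 131 [ 0.55198107 -0.05341423  0.18026877]
['top', 'side'] [ 0.5506 -0.0558] 17.13800943188255 0.003027828913707293 2108 383 [ 0.550681   -0.05613459  0.18078103]
top ((502.78082275390625, -333.1681823730469), (131.7666778564453, 102.39493560791016), 62.40849685668945)
side ((504.1907653808594, -332.6763610839844), (133.5739288330078, 104.67354583740234), 60.671852111816406)
```

The picture shows the empty wire pocket at about (430,300), with its arm's ball at (418,243), so that arm points about 17° from +x. The basket is right of the spinner, around (622,378). The hub measures (0.551, -0.056) and the basket (0.503, -0.333), so the head must turn about -117°. I'll push arm b (197°) clockwise along the near side.

Emit:
step_arm --targets '[[[25, 33.5, 0, 0, 0, 0, 0], [25, 33.5, 0, 0, 0, 0, 0], [25, 33.5, 0, 0, 0, 0, 0], [25, 33.5, 0, 0, 0, 0, 0], [25, 33.5, 0, 0, 0, 0, 0], [25, 33.5, 0, 0, 0, 0, 0], [25, 33.5, 0, 0, 0, 0, 0], [25, 33.5, 0, 0, 0, 0, 0], [25, 33.5, 0, 0, 0, 0, 0], [25, 33.5, 0, 0, 0, 0, 0], [25, 33.5, 0, 0, 0, 0, 0], [25, 33.5, 0, 0, 0, 0, 0]]]'

```text
t: 2.5
tool_pos: [0.4627, -0.1221, 0.2455]
ee_rot: [0.0, 0.989, 0.149, 0.0]
wrist_force: [-0.4, -0.2, 0.7]
opening: -0.001
grip_force: 0.0
```

Emit:
step_arm --targets '[[[0, 0, -20, 0, 0, 0, 0], [0, 0, -20, 0, 0, 0, 0], [0, 0, -20, 0, 0, 0, 0], [0, 0, -16, 0, 0, 0, 0], [0, 0, 0, 0, 0, 0, 0]]]'

```text
t: 3.0
tool_pos: [0.4611, -0.1233, 0.1676]
ee_rot: [-0.001, 0.989, 0.149, -0.001]
wrist_force: [0.4, -0.2, 0.1]
opening: 0.0
grip_force: 0.0
```

```bash
python3 - <<'E'
import numpy as np
a=np.radians([217,215,213,211,209,207,205]+list(np.linspace(201,93,28)))
p=110*np.stack([np.cos(a),np.sin(a)],1)
c=np.round(p); print(np.diff(c,axis=0).astype(int).tolist(),len(a)-1)
E
```

```text
[[-2, 3], [-2, 3], [-2, 3], [-2, 4], [-2, 3], [-2, 4], [-3, 7], [-2, 7], [-2, 7], [-2, 8], [-1, 7], [0, 8], [0, 8], [1, 7], [1, 8], [2, 7], [2, 8], [3, 7], [3, 7], [4, 7], [4, 6], [5, 6], [5, 6], [5, 5], [6, 5], [6, 5], [6, 4], [7, 4], [7, 3], [7, 3], [8, 2], [7, 2], [8, 1], [7, 1]] 34
```

Emit:
step_arm --targets '[[[-2, 3, 0, 0, 0, 0, 0], [-2, 3, 0, 0, 0, 0, 0], [-2, 3, 0, 0, 0, 0, 0], [-2, 4, 0, 0, 0, 0, 0], [-2, 3, 0, 0, 0, 0, 0], [-2, 4, 0, 0, 0, 0, 0], [-3, 7, 0, 0, 0, 0, 0], [-2, 7, 0, 0, 0, 0, 0], [-2, 7, 0, 0, 0, 0, 0], [-2, 8, 0, 0, 0, 0, 0]]]'

```text
t: 4.0
tool_pos: [0.4407, -0.074, 0.1693]
ee_rot: [0.0, 0.989, 0.149, -0.0]
wrist_force: [1.0, -0.9, 0.9]
opening: -0.003
grip_force: 0.5
```

Emit:
step_arm --targets '[[[-1, 7, 0, 0, 0, 0, 0], [0, 8, 0, 0, 0, 0, 0], [0, 8, 0, 0, 0, 0, 0], [1, 7, 0, 0, 0, 0, 0], [1, 8, 0, 0, 0, 0, 0], [2, 7, 0, 0, 0, 0, 0], [2, 8, 0, 0, 0, 0, 0], [3, 7, 0, 0, 0, 0, 0], [3, 7, 0, 0, 0, 0, 0], [4, 7, 0, 0, 0, 0, 0], [4, 6, 0, 0, 0, 0, 0], [5, 6, 0, 0, 0, 0, 0]]]'

```text
t: 5.2
tool_pos: [0.4652, 0.0119, 0.1693]
ee_rot: [-0.0, 0.989, 0.149, -0.0]
wrist_force: [-0.0, -0.8, -0.1]
opening: 0.0
grip_force: 0.5
```

Emit:
step_arm --targets '[[[5, 6, 0, 0, 0, 0, 0], [5, 5, 0, 0, 0, 0, 0], [6, 5, 0, 0, 0, 0, 0], [6, 5, 0, 0, 0, 0, 0], [6, 4, 0, 0, 0, 0, 0], [7, 4, 0, 0, 0, 0, 0], [7, 3, 0, 0, 0, 0, 0], [7, 3, 0, 0, 0, 0, 0], [8, 2, 0, 0, 0, 0, 0], [7, 2, 0, 0, 0, 0, 0], [4, 1, 0, 0, 0, 0, 0], [0, 0, 0, 0, 0, 0, 0]]]'

```text
t: 6.4
tool_pos: [0.5333, 0.0515, 0.1692]
ee_rot: [-0.0, 0.989, 0.149, 0.0]
wrist_force: [-0.9, -0.5, -0.2]
opening: -0.001
grip_force: 0.0
```

```bash
python3 - <<'E'
from h import *
from m import spin
print(env.read_state()['tool_pos'],env.read_state()['wrist_force'])
for n in ('top','side'):
    p=env.read_camera(n); W=pts(p)
    cv2.imwrite(f'pics/{n}1.png',cv2.resize(p['img'][...,::-1],(800,600)))
    np.savez(f'{n}1.npz',W=W)
    try: x,f,k,h,hp=spin([W]); print(n,x[:2],np.degrees(x[2])%90,f,k,h)
    except Exception as e: print(e)
E
```

```text
[0.53332517 0.05149173 0.16917617] [-0.86179137 -0.49696336 -0.18053138]
top [ 0.55057073 -0.0575559 ] 1.170823480671334 0.0029694133567431066 999 249
side [ 0.55059244 -0.05435367] 1.3228564099595417 0.004059081312941778 884 130
```

View pics/side1.png

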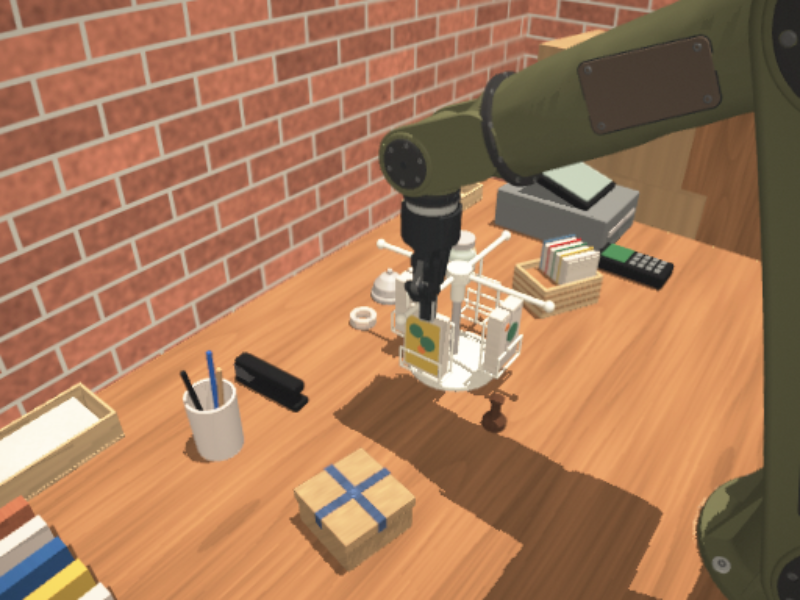

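The side view shows the finger at (430,310) behind arm b. The empty pocket already points roughly toward the basket at (558,285), with about 11° still to go.

Emit:
step_arm --targets '[[[5, 1, 0, 0, 0, 0, 0], [6, 0, 0, 0, 0, 0, 0], [6, 0, 0, 0, 0, 0, 0], [4, 0, 0, 0, 0, 0, 0], [0, 0, 0, 0, 0, 0, 0]]]'

```text
t: 7.0
tool_pos: [0.5544, 0.0524, 0.1692]
ee_rot: [-0.0, 0.989, 0.149, 0.0]
wrist_force: [-1.0, -0.4, 0.3]
opening: 0.003
grip_force: 0.0
```

```bash
python3 - <<'E'
from h import *
from m import spin
print(env.read_state()['tool_pos'],env.read_state()['wrist_force'])
for n in ('top','side'):
    p=env.read_camera(n); W=pts(p)
    x,f,k,h,hp=spin([W]); print(n,x[:2],np.degrees(x[2])%90,f,k,h)
E
```

```text
[0.5544158  0.05237314 0.16916831] [-1.03487388 -0.38082689  0.31205063]
top [ 0.55039187 -0.05755945] 80.08593015044319 0.0029507564055567944 1008 254
side [ 0.55106168 -0.05353494] 80.02768832206141 0.004029821597447502 883 131
```

The arm is at 80.05° against a target of 80.3°. I'll back off sideways, then raise and retreat.

Emit:
step_arm --targets '[[[-5, 1, 0, 0, 0, 0, 0], [-10, 2, 0, 0, 0, 0, 0], [-10, 2, 0, 0, 0, 0, 0], [0, 0, 20, 0, 0, 0, 0], [0, 0, 30, 0, 0, 0, 0], [0, 0, 40, 0, 0, 0, 0], [-30, 20, 0, 0, 0, 0, 0], [-30, 20, 0, 0, 0, 0, 0], [-30, 20, 0, 0, 0, 0, 0], [-30, 20, 0, 0, 0, 0, 0], [0, 0, 0, 0, 0, 0, 0], [0, 0, 0, 0, 0, 0, 0]]]'

```text
t: 8.3
tool_pos: [0.4083, 0.1376, 0.2596]
ee_rot: [-0.0, 0.989, 0.15, 0.001]
wrist_force: [0.1, -0.5, 0.5]
opening: -0.002
grip_force: 0.0
```

```bash
python3 - <<'E'
from h import *
from m import spin
print(env.read_state()['tool_pos'],env.read_state()['wrist_force'])
for n in ('top','side'):
    p=env.read_camera(n); W=pts(p)
    x,f,k,h,hp=spin([W]); print(n,x[:2],np.degrees(x[2])%90,f,k,h,hp)
    b=W[(abs(W[...,0]-.5)<.1)&(abs(W[...,1]+.32)<.1)&(W[...,2]>.045)&(W[...,2]<.064)]
    print(cv2.minAreaRect((b[:,:2]*1000).astype(np.float32)))
    if n=='top': cv2.imwrite('pics/top2.png',cv2.resize(p['img'][...,::-1],(800,600)))
E
```

```text
[0.4082614  0.13763744 0.2596317 ] [ 0.08472063 -0.47697115  0.54551188]
top [ 0.55055555 -0.05754738] 79.99693352933669 0.002842070031424345 1203 247 [ 0.55057121 -0.05660859  0.18125245]
((502.2729187011719, -333.55133056640625), (132.5028076171875, 102.98933410644531), 61.87394714355469)
side [ 0.55088551 -0.05381721] 79.87276628225514 0.002495146938195971 678 74 [ 0.55848599 -0.0480348   0.18059965]
((503.2832336425781, -332.5491943359375), (135.63693237304688, 102.17501831054688), 60.6340217590332)
```

View pics/top2.png

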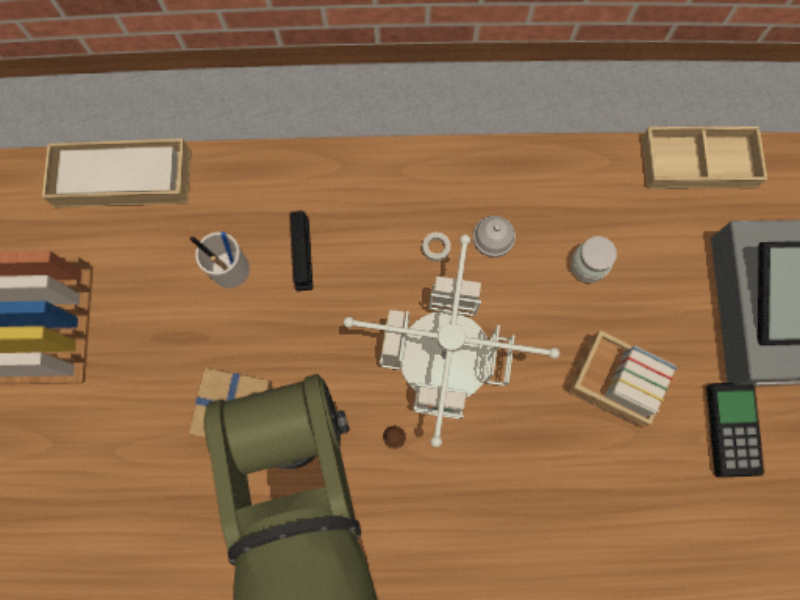

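The empty pocket, around (500,355) with its ball at (553,353), faces the basket at (622,378). The basket and bystanders have not moved and the arm is clear, so I'm handing it in.

```bash
python3 -c "
from rig import env
print(env.sign_off())"
```

```text
the job is handed in; nothing more can be done
None
```

I turned the spinner about 117° clockwise. By my last measurement its empty pocket points within about 1° of the basket's centre, the head is down, the arm is clear, nothing else was seen to move, and the job is handed in (no verdict came back).

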